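# Measure the potting depth in a tilted panel pocket and lock the gauge

### The job

Slide the depth gauge along its beam until the probe stands over the round, partly filled pocket of the dark panel (not the square cut-out), and lower the probe gently until it touches the fill. Holding it there, turn the black bar on top of the probe clockwise to its stop to lock the gauge at that depth, never locking it before the probe is down. Then let go, leaving the probe on the fill and the other things on the table where they were.

Things in the scene. Friction and masses are not known exactly. Their poses are not given: they have to be found in the camera images.
- desk: fixed inspection desk about 205 x 335 mm: aluminium plate sloping at 30 deg on grey cheeks, a 22 mm square steel beam above and across its upper edge. Origin on the table under the plate's middle; z up, x level, towards the high side (the face looks to -x and up), y level, along the beam. New place and yaw each time.
- panel: dark panel coupon 150 x 160 x 28 mm clamped flat on the slope. Origin in the middle of its underside; x up the slope, y along the beam, z out of the face at right angles (30 deg from vertical). Square through cut-out 25 mm wide at y = -50 mm and round pocket 37 mm across at y = +20 mm, both at x = 0. Its place along y differs each time.
- fill: tan disc of hard cured potting, 35 mm across, filling the lower part of the round pocket; its level differs each time (8 to 19 mm below the panel's face). Origin at the middle of its upper surface; axes as those of the panel (z along the probe's axis, out of the face).
- probe: steel probe rod 12 mm thick, 145 mm long, round end, at right angles to the panel's face. Origin at the very tip (lowest point); z along the rod away from the panel, x and y as the panel's. Starts raised, tip 16 to 20 mm off the face. It slides 48 mm in all; about 2.5 N pushes it down, 5 N pulls it up, and it stays where left. Worked by the black bar on its top.
- carriage (a joint): position (m) along the beam, 0 to 0.15, growing to the panel's +y, of the carriage whose guide sleeve (30 mm across) carries the probe; it starts near 0. Pull it by the bar on the probe: about 3 N moves it and it stays where left.
- grip (a point): middle of the black locking bar on top of the probe: bar 64 mm long (x), 14 thick (y), 32 high (z); the point is on the rod's axis, 162 mm from the tip, 17 mm above the bar's underside. z is the rod's axis, outward; x runs along the bar and turns with it. A hub 28 mm across, 10 mm high, is under the bar; 35 mm or more is free between bar and sleeve.
- lock (a joint): angle of the locking bar on the rod (rad): near 0 = open, grows clockwise as seen from above the bar looking down the rod (a turn about the rod's -z), 1.4 = hard stop, locked. It turns about the rod without moving it, takes about 0.1 N m and stays where it is left. At 0 the bar lies along the panel's x.
- driver: bystander: screwdriver 170 mm long, lying; origin at the underside
- bottle: bystander: white bottle 56 mm across, 150 mm high; origin at the centre of its foot
- jar: bystander: amber jar 64 mm across, 70 mm high; origin at the centre of its foot
- tray: bystander: blue divided tray 150 x 110 x 35 mm; origin at the centre of its foot
- bracket: bystander: aluminium angle bracket 80 x 50 x 45 mm; origin at the centre of its foot
- coupon: bystander: dark spare coupon 110 x 90 x 20 mm, lying; origin at the centre of its underside
- setring: bystander: steel setting ring 60 mm across, 18 mm high; origin at the centre of its foot

How it is judged:
On the way, in this order (a step that is already met when the one before it is completed fails the run):
1. the probe's tip rests on the fill in the round pocket while the lock is still open (z of probe in the frame of fill below 0.002 m and horizontal distance between probe and fill below 0.014 m and value of joint lock below 0.5 rad), for 0.2 s.
2. the lock bar is turned to its stop with the probe still on the fill (z of probe in the frame of fill below 0.002 m and horizontal distance between probe and fill below 0.014 m and value of joint lock above 1.25 rad), for 0.2 s.
At the end, for the whole second after the job is handed in: The probe's tip is within 2 mm of the fill's surface inside the round pocket, the lock bar is turned beyond 1.25 rad (stop at 1.4), and all is at rest (all of step 2 and z of probe in the frame of fill above -0.004 m and velocity of joint lock below 0.05 rad/s and linear speed of probe below 0.01 m/s); the robot touches nothing.
It fails at once if the probe is pressed on the fill or the panel with more than 40 N (contact force between probe and fill above 40 N or contact force between probe and panel above 40 N).
It fails at once if the gauge is locked (bar beyond 0.8 rad) while the tip is more than 5 mm off the fill (value of joint lock above 0.8 rad and z of probe in the frame of fill above 0.005 m).
It fails at once if a bystander is moved more than 30 mm (distance of any of driver, bottle, jar, tray, bracket, coupon, setring from where it was at the start of the episode above 0.03 m).
It also fails if it takes over 45 s, if anything falls off the work surface, if the arm or the gripper's body presses on something with over 40 N, if the wrist force passes 120 N, or if a joint passes its speed limit or range.

### The arm

A 6-joint arm with a two-finger parallel gripper is mounted at the origin on the work surface. World frame = base frame: x ahead of the robot, y to its left, z up, the work surface at z = 0. Lengths are in m, angles in rad, forces in N, time in s.
With the tool pointing down it reaches from about 0.35 to 0.775 m from the base axis. Payload 7.3 kg.
Tool frame: the origin (TCP) lies at the very end of the fingers, on their centre line; the grasp point (between the pads) lies 19 mm behind it (robot.hold_point_z is the distance from the TCP to the grasp point, in m); y points along the fingers, z is the direction in which the jaws open and shut, and the axes are right-handed (so a half turn about y gives the same grasp; the last joint's range is limited). The gripper opens to 92 mm and grips with 3 to 60 N. Pads are 19 mm wide; open, the fingers measure 130 mm over their backs; the gripper's body (75 mm by 190 mm) begins 47 mm behind the grasp point.
Start: joints at [-1.281, 0.342, 1.524, -0, 1.275, -0.146], TCP at [0.222, -0.476, 0.189] pointing down, gripper open.
Joint ranges: [-2.53, 2.53], [-0.77, 2.02], [0.04, 2.7], [-1, 4.14], [0.28, 2.66], [-3.11, 3.11]. Speed limits (rad/s): [2.57, 2.57, 3.14, 3.14, 3.14, 3.14].

### API

Orientations are given as [roll, pitch, yaw] about the fixed x, y, z axes, in that order (R = Rz(yaw) Ry(pitch) Rx(roll)).
In Python, from cell import robot gives the robot as it stands.
- The arm moves only by the shell command python3 -m crank 'ROWS' [OPENING] [FORCE]. ROWS is a JSON object of lists of equal length, an entry for each row: "xyz": the shift along the tool's x, y, z in cm, a list of three; "roll": the turn about the tool's y in degrees. A call has 1 to 20 rows; each row shifts and turns the commanded pose from where the row before left it, along the tool's axes as they then stand; what a row does not reach is not made up. A row lasts 1/10 s, in which the tool goes at most 50 mm and 8.59 degrees, less where a joint would pass 70% of its speed; a pose out of reach is approached as far as the arm can. A call is refused whole if a number of a shift passes 5 or a number of a turn 8.59, either way. A call with a gripper value outside its range is refused whole. OPENING is the gripper command: -1 is fully open, 1 is shut, values between are in proportion, set as the call begins (- or left out, the last holds). The fingers move at their own pace and stop on an object; FORCE is the grip in N (left out, the last holds). Time passes only in rows, so rows that do not move let the fingers close. It gives the time, the measured TCP pose, the force and the opening at its end, in the units of the state.
- robot.observe(): the state, without advancing time (a new reading comes with each control period).
- robot.read_camera(name): name is "side" or "top"; returns the picture (420x560x3 uint8, red, green, blue); there is no depth.
- robot.calibration(name): a dict with "intrinsics" (3x3 intrinsics, pixels), "pose" (4x4, takes a point from camera to world coordinates). Camera axes: x right, y down, z forward; pixel columns grow to the right and rows downward; lengths in m; the calibration is good to about 2 mm. A picture is of the moment at which its call begins. calibration takes no time and is no camera call.
- robot.hand_in(): hands the job in, once; it reports no verdict.
The state is a dict: "time": time; "qpos": joint angles; "qvel": joint speeds; "joint_efforts": joint torques, N m; "tool_pos": TCP position; "tool_rot": TCP orientation; "contact_force": force on the tool from outside, world axes, zero at the start; "torque": the same for the moment, N m; "opening": finger opening in m.
Only numpy, scipy, OpenCV 4.12 (cv2) and the standard library are available. Lean on these libraries where they do the work, as an engineer would, in place of code of your own. Each camera call takes 0.05 s, during which the arm holds its last target.

## Working session

There is one attempt and no reset: what is moved stays moved. The work goes in short steps, Python scripts to look and compute and a shell command to move; the robot and the scene stay as the last step left them, time stands still between calls to the robot, and variables do not carry over. Pictures are saved under pics/ and viewed, and the job is handed in when it is done.

```bash
ls; mkdir -p pics
python3 - <<'E'
from cell import robot
import cv2,numpy as np
print(robot.observe())
for n in("side","top"):
    im=robot.read_camera(n); cv2.imwrite(f"pics/{n}0.png",im[:,:,::-1]); c=robot.calibration(n);print(n,np.round(c["intrinsics"],2).tolist(),np.round(c["pose"],4).tolist())
E
```

```text
pics
{'time': 0.0, 'qpos': array([-1.28101328e+00,  3.42758296e-01,  1.52501084e+00, -1.35148098e-05,
        1.27536963e+00, -1.46015494e-01]), 'qvel': array([-0.00163345, -0.00079045,  0.00034901,  0.00045062, -0.00100949,
        0.00084773]), 'joint_efforts': array([ 1.61510903e-03, -4.31240737e+01, -2.44217867e+01,  7.18661863e-02,
        5.58653427e-02, -1.05754079e-04]), 'tool_pos': array([ 0.22149825, -0.47548687,  0.18862869]), 'tool_rot': array([-1.57232786e+00,  2.12168905e-04, -2.70579033e+00]), 'contact_force': array([-0.19728792,  1.13680739,  0.23132692]), 'torque': array([-0.00173627,  0.03731249,  0.0345555 ]), 'opening': 0.09164913523003188}
side [[430.45, 0.0, 276.12], [0.0, 430.45, 213.38], [0.0, 0.0, 1.0]] [[0.9967, -0.0676, 0.0439, 0.4755], [-0.08, -0.7639, 0.6404, -0.8516], [-0.0098, -0.6418, -0.7668, 1.1726], [0.0, 0.0, 0.0, 1.0]]
top [[392.42, 0.0, 287.42], [0.0, 392.42, 213.3], [0.0, 0.0, 1.0]] [[0.0039, -0.9988, 0.0484, 0.4781], [-1.0, -0.0043, -0.0087, 0.0173], [0.0089, -0.0484, -0.9988, 1.1482], [0.0, 0.0, 0.0, 1.0]]
```

View pics/side0.png

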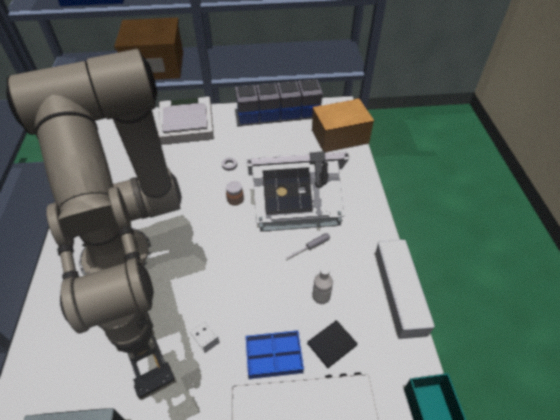

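View pics/top0.png

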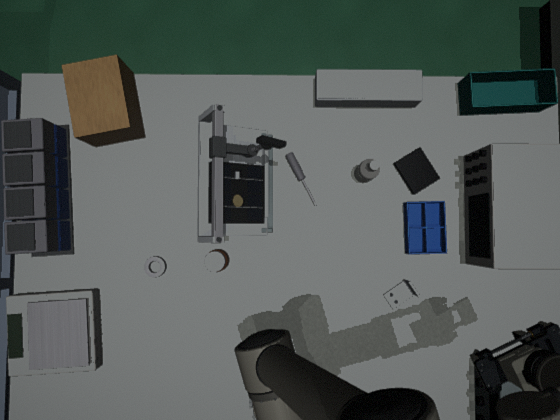

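Run:
```python
import cv2
a=cv2.imread("pics/side0.png")[135:240,230:360];b=cv2.imread("pics/top0.png")[90:255,180:320]
cv2.imwrite("pics/s0z.png",cv2.resize(a,None,fx=5.7,fy=5.7,interpolation=2));cv2.imwrite("pics/t0z.png",cv2.resize(b,None,fx=3.6,fy=3.6,interpolation=2))
```

```text
(no output)
```

View pics/s0z.png

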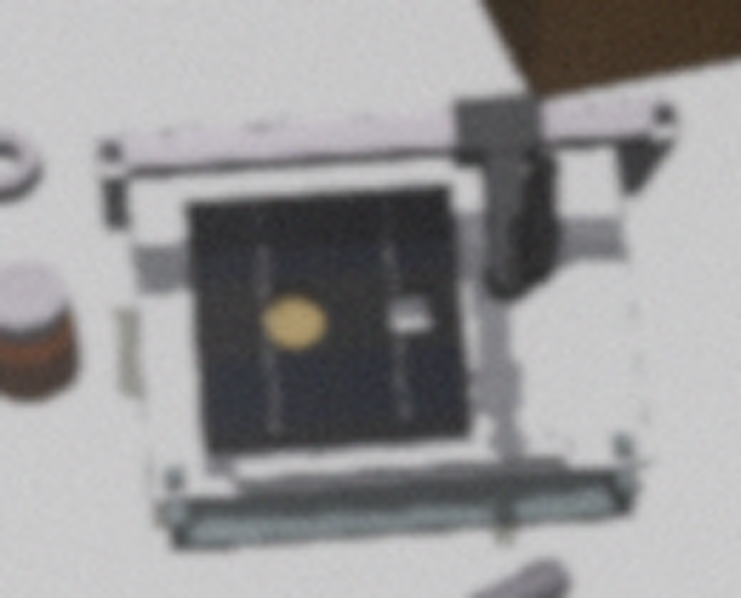

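View pics/t0z.png

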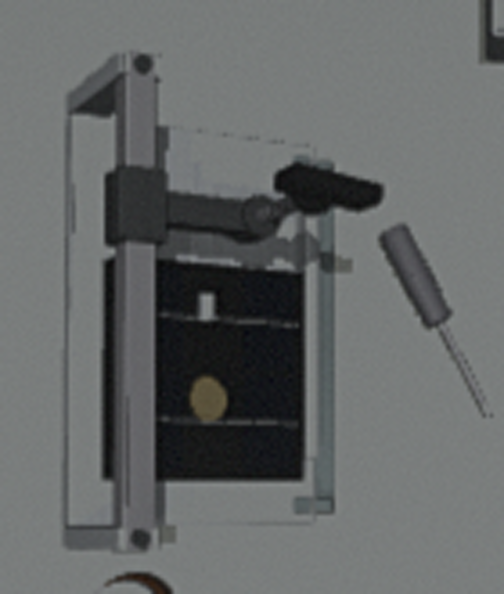

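```bash
cat > h.py <<'E'
import numpy as np
from cell import robot
C={n:robot.calibration(n) for n in("side","top")}
def ray(n,uv):
    K=np.array(C[n]["intrinsics"]);P=np.array(C[n]["pose"])
    d=P[:3,:3]@np.linalg.solve(K,[uv[0],uv[1],1.]);return P[:3,3],d/np.linalg.norm(d)
def proj(n,p):
    K=np.array(C[n]["intrinsics"]);P=np.array(C[n]["pose"]);q=K@(P[:3,:3].T@(np.asarray(p)-P[:3,3]));return q[:2]/q[2]
def tri(t,s):
    o1,d1=ray("top",t);o2,d2=ray("side",s)
    ab=np.linalg.lstsq(np.c_[d1,-d2],o2-o1,rcond=None)[0]
    a,b=o1+ab[0]*d1,o2+ab[1]*d2;return (a+b)/2,np.linalg.norm(a-b)
def T(u,v):return((u+.5)/3.6-.5+180,(v+.5)/3.6-.5+90)
def S(u,v):return((u+.5)/5.7-.5+230,(v+.5)/5.7-.5+135)
E
python3 - <<'E'
from h import *
for n,t,s in [("fill",(208,398),(294,322)),("knobfar",(142,62),(665,115)),("knobnear",(140,538),(110,152)),
 ("panel low far",(302,275),(470,437)),("panel low near",(302,478),(208,455)),("cutout",(207,306),(410,316)),
 ("bar ctr?",(330,187),(530,220)),("platefarlow",(330,165),(622,440)),("platenearlow",(330,503),(175,478)),("lowfront near",(330,512),(175,545))]:
    p,e=tri(T(*t),S(*s));print(n,np.round(p,4),round(e,4))
E
```

```text
fill [0.5627 0.1422 0.0988] 0.0017
knobfar [0.7781 0.1743 0.2174] 0.0009
knobnear [0.4609 0.1717 0.2178] 0.0014
panel low far [0.6615 0.0749 0.0617] 0.0018
panel low near [0.5051 0.0738 0.0626] 0.0002
cutout [0.6324 0.1441 0.0954] 0.0011
bar ctr? [0.6799 0.0467 0.2688] 0.0061
platefarlow [0.7458 0.0533 0.0752] 0.001
platenearlow [0.4853 0.052  0.0701] 0.0015
lowfront near [0.4807 0.054  0.0041] 0.0029
```

Run:
```python
from h import *
import itertools
psi=np.radians(90.4);c,s=np.cos(psi),np.sin(psi)
ex=np.array([c*.866,s*.866,.5]);ey=np.array([-s,c,0]);n=np.cross(ex,ey)
f=np.array([.563,.1422,.097])
for gx in(.117,):
  g=f-gx*ey+.193*n;print(g)
  for a,b,d in itertools.product((-.032,.032),(-.007,.007),(-.017,.015)):
    p=g+a*ex+b*ey+d*n
    t=(proj("top",p)-[180,90])*3.6;q=(proj("side",p)-[230,135])*5.7
    print(a,b,d,np.round(t),np.round(q))
o,d=ray("top",T(136,205));print(o+d*(.235-o[2])/d[2])
```

```text
[0.68067084 0.04651916 0.264138  ]
-0.032 -0.007 -0.017 [360. 191.] [549. 289.]
-0.032 -0.007 0.015 [385. 181.] [558. 274.]
-0.032 0.007 -0.017 [360. 212.] [522. 291.]
-0.032 0.007 0.015 [385. 203.] [531. 276.]
0.032 -0.007 -0.017 [272. 180.] [537. 172.]
0.032 -0.007 0.015 [295. 169.] [546. 155.]
0.032 0.007 -0.017 [272. 202.] [511. 174.]
0.032 0.007 0.015 [295. 192.] [519. 156.]
[0.6783527  0.17414202 0.235     ]
```

Run:
```python
import cv2
a=cv2.imread("pics/side0.png")[145:195,300:345];b=cv2.imread("pics/top0.png")[125:165,235:295]
a=cv2.convertScaleAbs(cv2.resize(a,(450,500),interpolation=2),alpha=2);b=cv2.convertScaleAbs(cv2.resize(b,(600,400),interpolation=2),alpha=2.5)
cv2.imwrite("pics/s0b.png",a);cv2.imwrite("pics/t0b.png",b)
```

```text
(no output)
```

View pics/s0b.png

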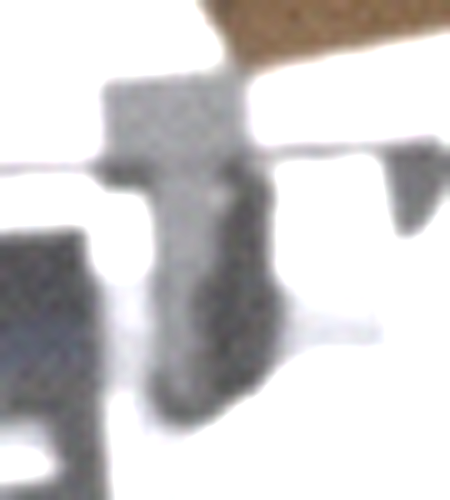

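View pics/t0b.png

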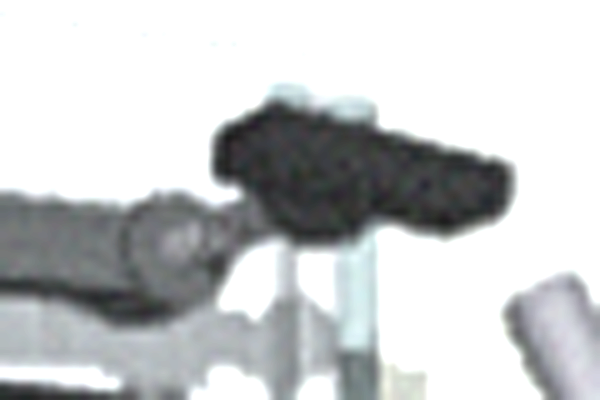

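```bash
python3 -m crank '{"xyz":[[0,-2,0],[0,-2,0],[0,-2,0],[0,-2,0],[0,-2,0],[0,-2,0],[0,-2,0],[0,-2,0]],"roll":[-8,-8,-8,-8,-8,-8,-8,-8]}' -0.1 6; python3 -m crank '{"xyz":[[-2.5,0,2.1],[-2.5,0,2.1],[-2.5,0,2.1],[-2.5,0,2.1],[-2.5,0,2.1],[-2.5,0,2.1],[-2.5,0,2.1],[-2.5,0,2.1],[-2.5,0,2.1],[-2.5,0,2.1]],"roll":[0,0,0,0,0,0,0,0,0,0]}'
```

```text
time: 0.9
tool_pos: [0.2215, -0.4757, 0.3497]
tool_rot: [-1.571, 0.001, -1.583]
contact_force: [1.1, 0.1, 0.2]
opening: 0.0505
time: 1.9
tool_pos: [0.4367, -0.2285, 0.349]
tool_rot: [-1.571, 0.0, -1.589]
contact_force: [0.6, -0.4, 0.3]
opening: 0.0504
```

```bash
python3 -m crank '{"xyz":[[-2.3,0,2],[-2.3,0,2],[-2.3,0,2],[-2.3,0,2],[-2.3,0,2],[-2.3,0,2],[-2.3,0,2],[-2.3,0,2],[-2.3,0,2],[-2.3,0,2],[-2.3,0,2],[-2.6,0,1.9],[0,0,0]],"roll":[0,0,0,0,0,0,0,0,0,0,0,0,0]}'
python3 - <<'E'
from h import *
import cv2
print(robot.observe()["qpos"])
for n in("side","top"):
    im=robot.read_camera(n)[:,:,::-1]
    if n=="side": im=im[90:250,220:380]
    else: im=im[80:260,180:340]
    cv2.imwrite(f"pics/{n}1.png",cv2.convertScaleAbs(cv2.resize(im,None,fx=3.3,fy=3.3,interpolation=2),alpha=1.6))
E
```

```text
time: 3.2
tool_pos: [0.6813, 0.0483, 0.3465]
tool_rot: [-1.574, 0.001, -1.585]
contact_force: [0.1, -0.2, -0.1]
opening: 0.0507
[-4.18548267e-02  6.46261191e-01  6.05389668e-01  1.08913738e-03
  1.89315964e+00 -2.74746984e-02]
```

View pics/side1.png

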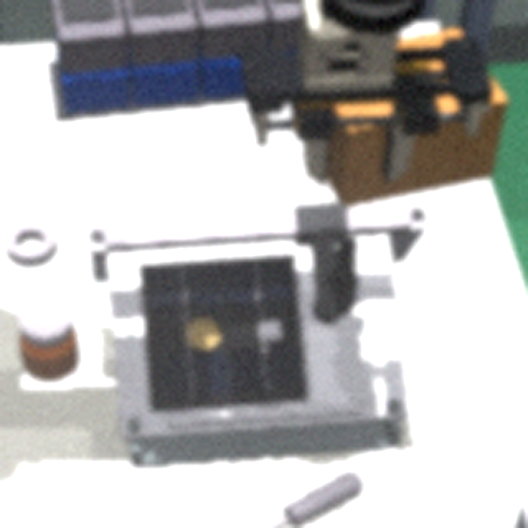

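View pics/top1.png

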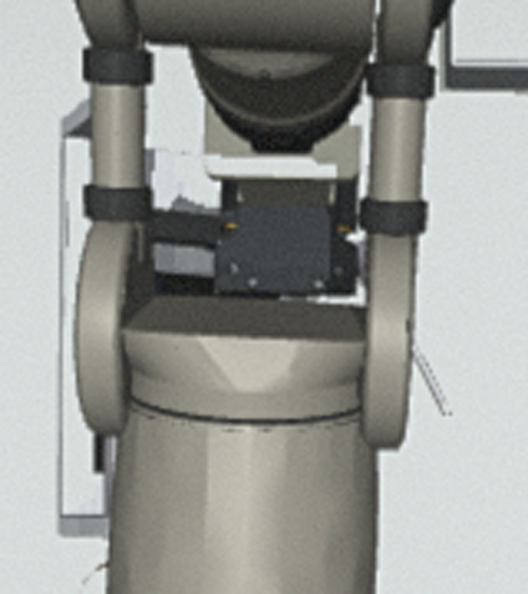

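```bash
python3 -m crank '{"xyz":[[0.2,1.5,0],[0,1.5,0],[0,1.5,0],[0,1.5,0],[0,1.6,0],[0,1.6,0],[0,0,0]],"roll":[0,0,0,0,0,0,0]}'
python3 - <<'E'
from h import *
import cv2
for n in("side",):
    im=robot.read_camera(n)[:,:,::-1]
    im=im[120:220,270:370]
    cv2.imwrite(f"pics/{n}2.png",cv2.convertScaleAbs(cv2.resize(im,None,fx=6,fy=6,interpolation=2),alpha=1.6))
E
```

```text
time: 4.0
tool_pos: [0.6784, 0.0417, 0.2553]
tool_rot: [-1.575, -0.0, -1.59]
contact_force: [-0.7, -0.3, -0.6]
opening: 0.0507
```

View pics/side2.png

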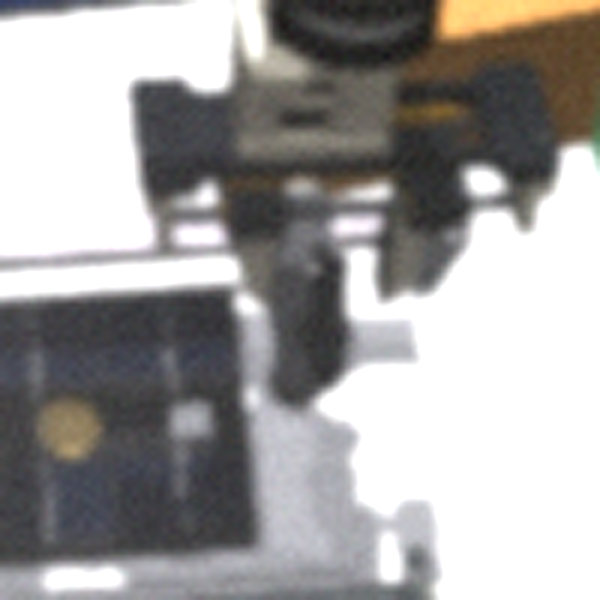

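Run:
```python
from h import *
for p in [(.6784,.0417,.2553),(.6534,.0417,.2553),(.7034,.0417,.2553),(.68,.0465,.264)]:
    print((proj("side",p)-[270,120])*6)
```

```text
[317.8963356  344.31552644]
[267.98321919 347.53174321]
[367.72430788 341.10479605]
[320.94088992 324.84935092]
```

Run:
```python
from h import *
import cv2
im=robot.read_camera("side")[:,:,::-1][140:200,290:360]
cv2.imwrite(f"pics/side3.png",cv2.convertScaleAbs(cv2.resize(im,None,fx=9,fy=9,interpolation=2),alpha=1))
```

```text
(no output)
```

View pics/side3.png

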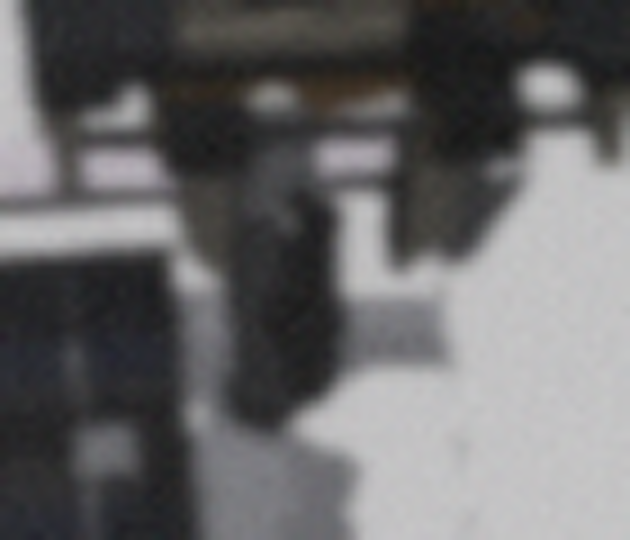

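Run:
```python
from h import *
import cv2
print(robot.hold_point_z)
for p in [(.6563,.0483,.3465),(.7063,.0483,.3465)]: print(proj("side",p))
o=robot.observe();print(o["tool_pos"],o["tool_rot"],o["opening"])
im=cv2.imread("pics/side0.png")[320:410,100:210]
cv2.imwrite("pics/side0g.png",cv2.resize(im,None,fx=6,fy=6,interpolation=2))
p=np.array([.2215,-.4755,.1886]);z=np.array([.422,-.907,0])
for s in(-.046,0,.046):print(proj("side",p+s*z),(proj("side",p+s*z)-[100,320])*6)
```

```text
0.0188
[317.25959513 153.46846043]
[334.77212274 152.38367367]
[0.67969822 0.04201324 0.25810933] [-1.57053379e+00 -2.83792323e-04 -1.58980757e+00] 0.05038932830649304
[149.86575987 354.35744832] [299.19455922 206.1446899 ]
[156.46915871 371.42742156] [338.81495224 308.56452934]
[163.42902255 389.41886696] [380.57413532 416.51320174]
```

View pics/side0g.png

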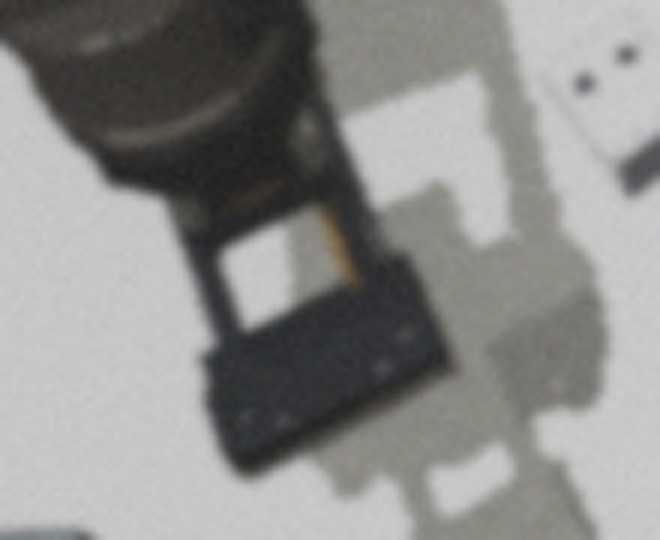

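```bash
python3 -m crank '{"xyz":[[0,0,0],[0,0,0],[0,0,0],[0,0,0],[0,0,0],[0,0,0]],"roll":[0,0,0,0,0,0]}' 1 5
```

```text
time: 4.7
tool_pos: [0.6801, 0.0429, 0.2573]
tool_rot: [-1.571, -0.0, -1.589]
contact_force: [-0.3, 0.4, -0.3]
opening: 0.0071
```

```bash
python3 -m crank '{"xyz":[[0,0,0],[0,0,0]],"roll":[0,0]}'
python3 - <<'E'
from h import *
import cv2
im=robot.read_camera("side")[:,:,::-1][140:200,290:360]
cv2.imwrite(f"pics/side4.png",cv2.convertScaleAbs(cv2.resize(im,None,fx=9,fy=9,interpolation=2),alpha=1))
E
```

```text
time: 4.9
tool_pos: [0.68, 0.0429, 0.2573]
tool_rot: [-1.571, -0.0, -1.589]
contact_force: [-0.4, 0.3, 0.7]
opening: 0.0004
```

View pics/side4.png

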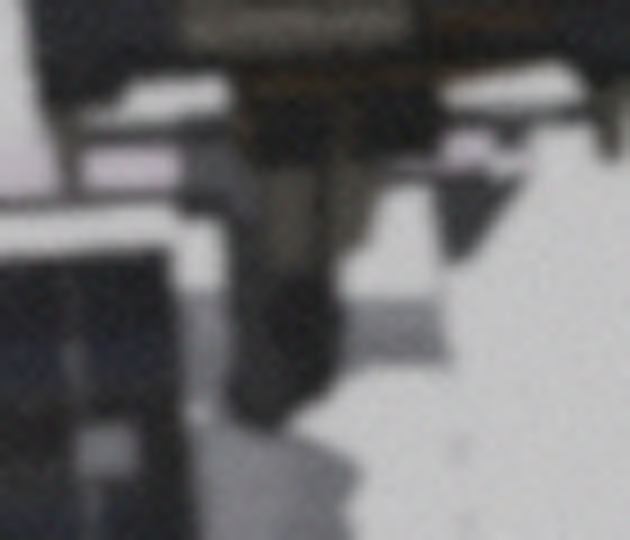

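Run:
```python
from h import *
o,d=ray("side",(323.3,169.4))
for a,i in ((.0429,1),(.2573,2)): print(o+d*(a-o[i])/d[i])
```

```text
[0.67713781 0.0429     0.28733279]
[0.6839804 0.0732482 0.2573   ]
```

```bash
python3 -m crank '{"xyz":[[0,0,0],[0,0,0],[0,0,0],[0,0,0],[0,0.7,0],[0,0.7,0],[0,0.6,0],[0,0,0]],"roll":[0,0,0,0,0,0,0,0]}' -0.1 5
python3 - <<'E'
from h import *
import cv2
im=robot.read_camera("side")[:,:,::-1][140:200,290:360]
cv2.imwrite(f"pics/side5.png",cv2.convertScaleAbs(cv2.resize(im,None,fx=9,fy=9,interpolation=2),alpha=1))
im=robot.read_camera("top")[:,:,::-1][80:260,180:340]
cv2.imwrite(f"pics/top5.png",cv2.convertScaleAbs(cv2.resize(im,None,fx=3.3,fy=3.3,interpolation=2),alpha=2))
E
```

```text
time: 5.75
tool_pos: [0.6794, 0.0429, 0.2356]
tool_rot: [-1.574, 0.0, -1.589]
contact_force: [-0.6, -0.2, -0.5]
opening: 0.05
```

View pics/side5.png

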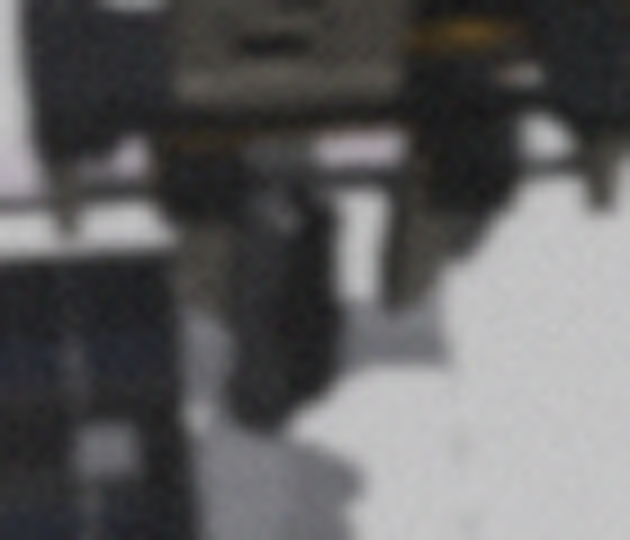

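View pics/top5.png

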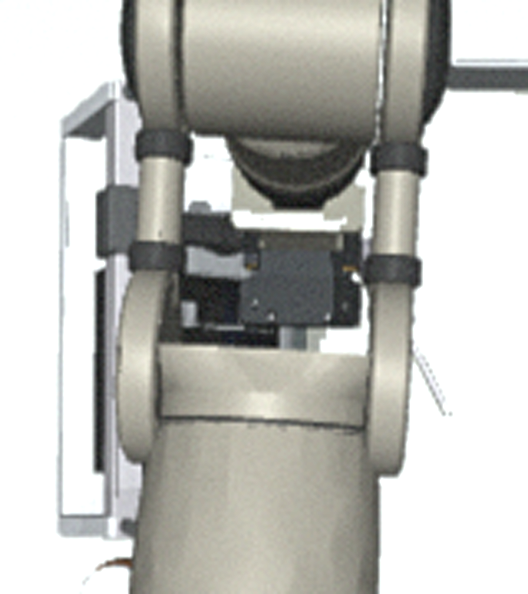

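Run:
```python
from h import *
o,d=ray("top",(180+290/3.3,80+285/3.3))
for z in(.3,.33,.36): print(o+d*(z-o[2])/d[2])
o=robot.observe();print(o["tool_pos"],o["tool_rot"],o["qpos"])
```

```text
[0.6213004 0.0528196 0.3      ]
[0.61623666 0.05156373 0.33      ]
[0.61117292 0.05030786 0.36      ]
[0.67995865 0.04290332 0.23702569] [-1.57130815e+00 -9.55281389e-05 -1.58876345e+00] [-4.93011596e-02  6.26762373e-01  9.27927637e-01 -1.11531441e-04
  1.58741122e+00 -3.13358344e-02]
```

```bash
python3 -m crank '{"xyz":[[0,0.8,0],[0,0,0],[0,0,0],[0,0,0],[0,0,0],[0,0,0],[0,0,0],[0,0,0],[0,0,0]],"roll":[0,0,0,0,0,0,0,0,0]}' 1 5
python3 - <<'E'
from h import *
import cv2
o,d=ray("side",(323.9,174.6));print(o+d*(.043-o[1])/d[1])
im=robot.read_camera("side")[:,:,::-1][140:200,290:360]
cv2.imwrite(f"pics/side6.png",cv2.convertScaleAbs(cv2.resize(im,None,fx=9,fy=9,interpolation=2),alpha=1))
E
```

```text
time: 6.75
tool_pos: [0.6802, 0.0428, 0.2295]
tool_rot: [-1.57, -0.0, -1.589]
contact_force: [2.8, -0.1, 0.6]
opening: 0.0155
[0.68058209 0.043      0.26550588]
```

View pics/side6.png

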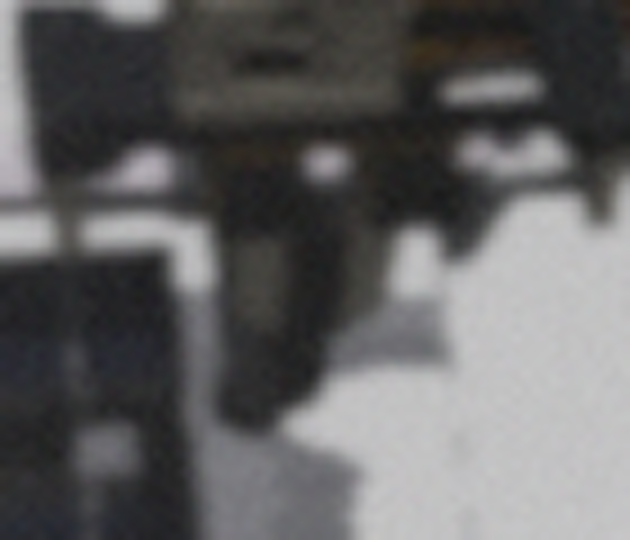

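```bash
python3 -m crank '{"xyz":[[0,0,-0.5],[0,0,-1],[0.1,0,-1],[0,0,-1],[0,0,-1],[0.1,0,-1],[0,0,-1],[0,0,-1],[0.1,0,-1],[0,0,-1],[0,0,-1],[0,0,-0.7],[0,0,-0.5],[0,0,0],[0,0,0]],"roll":[0,0,0,0,0,0,0,0,0,0,0,0,0,0,0]}' 1 8
python3 - <<'E'
from h import *
import cv2
im=robot.read_camera("side")[:,:,::-1][130:220,240:360]
cv2.imwrite(f"pics/side7.png",cv2.convertScaleAbs(cv2.resize(im,None,fx=6.5,fy=6.5,interpolation=2),alpha=1))
im=robot.read_camera("top")[:,:,::-1][80:260,180:340]
cv2.imwrite(f"pics/top7.png",cv2.convertScaleAbs(cv2.resize(im,None,fx=3.3,fy=3.3,interpolation=2),alpha=2))
E
```

```text
time: 8.3
tool_pos: [0.5621, 0.042, 0.2293]
tool_rot: [-1.573, -0.0, -1.589]
contact_force: [-2.9, 0.2, 0.3]
opening: 0.0149
```

View pics/side7.png

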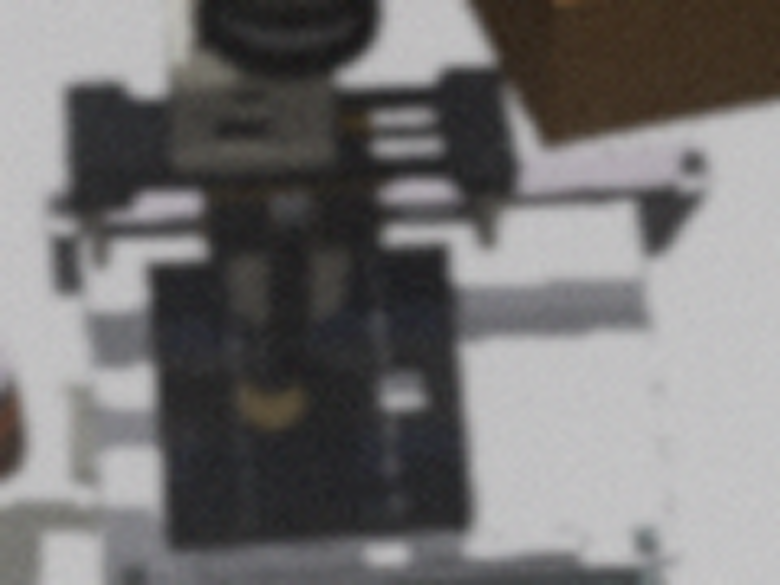

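View pics/top7.png

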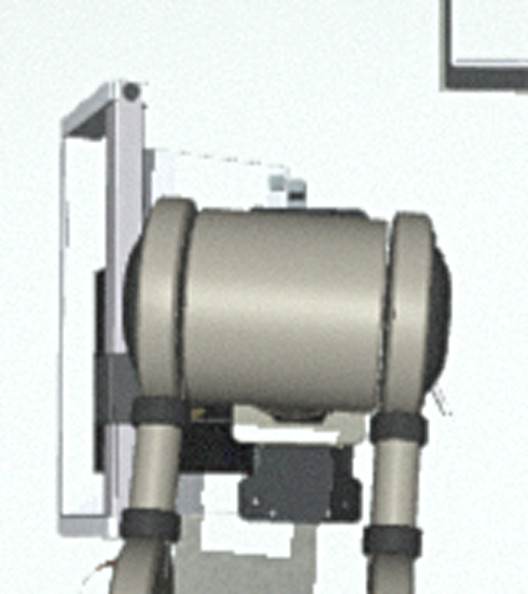

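Run:
```python
from h import *
for p in((180+119/3.3,80+388/3.3),):
  o,d=ray("top",p);print(o+d*(.235-o[2])/d[2])
psi=np.radians(90.4);c,s=np.cos(psi),np.sin(psi)
ex=np.array([c*.866,s*.866,.5]);ey=np.array([-s,c,0]);n=np.cross(ex,ey)
f=np.array([.563,.1422,.097]);g=f+.193*n
for a,d in((-.032,-.017),(-.032,.015),(.032,.015)):
  print((proj("side",g+a*ex+d*n)-[240,130])*6.5)
print((proj("side",f)-[240,130])*6.5, n)
```

```text
[0.55836939 0.17579864 0.235     ]
[293.57960347 381.04219323]
[297.55192389 364.58019218]
[285.66790312 227.1911572 ]
[269.74679672 399.18044828] [ 0.00349063 -0.49998782  0.866     ]
```

```bash
python3 -m crank '{"xyz":[[-0.1,0.173,0],[-0.1,0.173,0],[-0.1,0.173,0],[-0.1,0.173,0],[-0.1,0.173,0],[-0.1,0.173,0],[-0.1,0.173,0],[-0.1,0.173,0],[-0.1,0.173,0],[-0.1,0.173,0]],"roll":[0,0,0,0,0,0,0,0,0,0]}' 1 10; python3 -m crank '{"xyz":[[-0.05,0.087,0],[-0.05,0.087,0],[-0.05,0.087,0],[-0.05,0.087,0]],"roll":[0,0,0,0]}'
```

```text
time: 9.4
tool_pos: [0.5632, 0.052, 0.2118]
tool_rot: [-1.571, -0.0, -1.589]
contact_force: [-3.2, -0.8, 1.9]
opening: 0.0148
time: 9.8
tool_pos: [0.5632, 0.054, 0.2085]
tool_rot: [-1.571, -0.0, -1.589]
contact_force: [-2.1, 0.8, 1.9]
opening: 0.0144
```

```bash
python3 -m crank '{"xyz":[[-0.05,0.087,0],[-0.05,0.087,0]],"roll":[0,0]}';python3 -m crank '{"xyz":[[-0.05,0.087,0],[-0.05,0.087,0]],"roll":[0,0]}'; python3 -m crank '{"xyz":[[-0.05,0.087,0],[-0.05,0.087,0]],"roll":[0,0]}'
```

```text
time: 10.0
tool_pos: [0.5633, 0.055, 0.2067]
tool_rot: [-1.571, -0.0, -1.589]
contact_force: [-3.4, -0.4, 1.8]
opening: 0.0148
time: 10.2
tool_pos: [0.5633, 0.056, 0.205]
tool_rot: [-1.571, -0.0, -1.589]
contact_force: [-1.8, -0.7, 2.0]
opening: 0.0147
time: 10.4
tool_pos: [0.5633, 0.0571, 0.2032]
tool_rot: [-1.571, -0.0, -1.589]
contact_force: [-2.0, -0.8, 2.2]
opening: 0.0148
```

```bash
for i in 1 ; do python3 -m crank '{"xyz":[[-0.05,0.087,0],[-0.05,0.087,0]],"roll":[0,0]}'; done; python3 -m crank '{"xyz":[[-0.05,0.087,0],[-0.05,0.087,0]],"roll":[0,0]}'
python3 - <<'E'
from h import *
import cv2
im=robot.read_camera("side")[:,:,::-1][130:220,240:360]
cv2.imwrite(f"pics/side8.png",cv2.convertScaleAbs(cv2.resize(im,None,fx=6.5,fy=6.5,interpolation=2),alpha=1.3))
E
```

```text
time: 10.6
tool_pos: [0.5633, 0.058, 0.2015]
tool_rot: [-1.571, -0.0, -1.589]
contact_force: [-2.7, -0.3, 1.1]
opening: 0.0148
time: 10.8
tool_pos: [0.5633, 0.059, 0.1998]
tool_rot: [-1.571, -0.0, -1.589]
contact_force: [-1.6, -1.1, 0.9]
opening: 0.0146
```

View pics/side8.png

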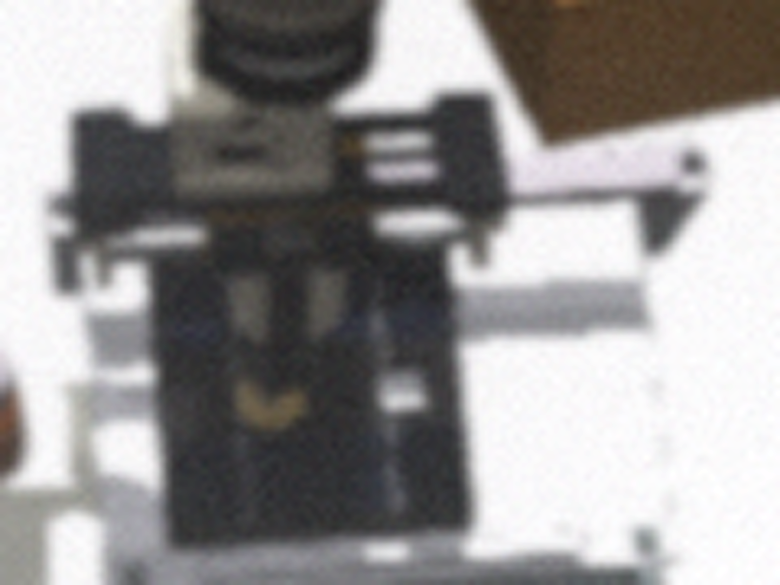

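```bash
python3 -m crank '{"xyz":[[-0.05,0.087,0],[-0.05,0.087,0]],"roll":[0,0]}'; python3 -m crank '{"xyz":[[-0.05,0.087,0],[-0.05,0.087,0]],"roll":[0,0]}'
```

```text
time: 11.05
tool_pos: [0.5635, 0.0596, 0.1985]
tool_rot: [-1.57, -0.001, -1.589]
contact_force: [-3.6, -3.5, 7.5]
opening: 0.0142
time: 11.25
tool_pos: [0.5637, 0.0597, 0.1979]
tool_rot: [-1.569, -0.002, -1.589]
contact_force: [-6.9, -4.8, 12.1]
opening: 0.0142
```

```bash
python3 -m crank '{"xyz":[[-0.05,0.087,0],[-0.05,0.087,0]],"roll":[0,0]}'
```

```text
time: 11.45
tool_pos: [0.5637, 0.0606, 0.1967]
tool_rot: [-1.568, -0.003, -1.589]
contact_force: [-6.9, -4.4, 13.1]
opening: 0.0138
```

```bash
python3 -m crank '{"xyz":[[0,0,0],[0,0,0],[0,0,0]],"roll":[0,0,0]}' 1 15;  python3 -m crank '{"xyz":[[0,0,0],[0,0,0],[0,0,0],[0,0,0],[0,0,0]],"roll":[4,4,4,4,4]}'
```

```text
time: 11.75
tool_pos: [0.5636, 0.0606, 0.1967]
tool_rot: [-1.568, -0.003, -1.589]
contact_force: [-6.7, -5.1, 12.8]
opening: 0.0137
time: 12.25
tool_pos: [0.5633, 0.0613, 0.1962]
tool_rot: [-1.569, -0.001, -1.94]
contact_force: [-6.7, -3.7, 11.0]
opening: 0.016
```

```bash
python3 -m crank '{"xyz":[[0,0,0],[0,0,0],[0,0,0],[0,0,0],[0,0,0]],"roll":[4,4,4,4,4]}'
python3 - <<'E'
from h import *
import cv2
print(robot.observe()["torque"])
im=robot.read_camera("side")[:,:,::-1][130:220,240:360]
cv2.imwrite(f"pics/side9.png",cv2.convertScaleAbs(cv2.resize(im,None,fx=6.5,fy=6.5,interpolation=2),alpha=1.3))
E
```

```text
time: 12.75
tool_pos: [0.563, 0.0614, 0.1962]
tool_rot: [-1.569, -0.001, -2.289]
contact_force: [-6.6, -1.6, 11.0]
opening: 0.0186
[-0.22749354  1.38421322  0.32196455]
```

View pics/side9.png

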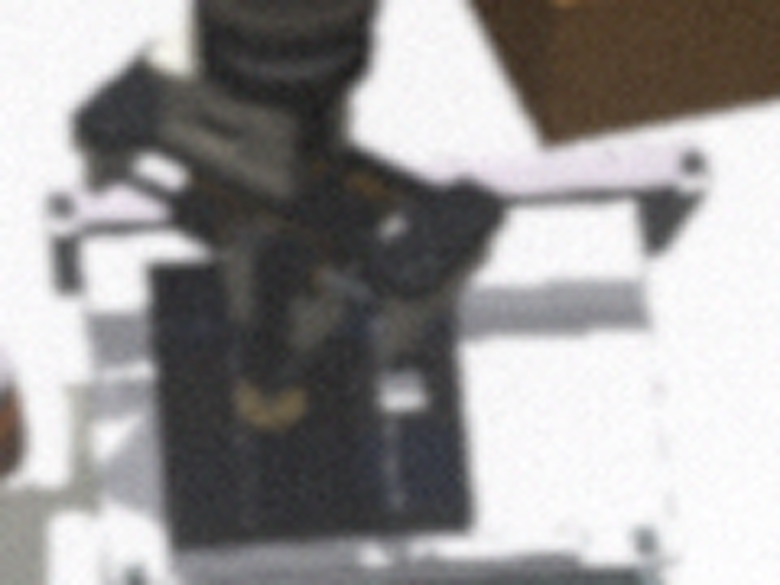

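```bash
python3 -m crank '{"xyz":[[0,0,0],[0,0,0],[0,0,0],[0,0,0],[0,0,0],[0,0,0]],"roll":[4,4,4,4,4,4]}';python3 -m crank '{"xyz":[[0,0,0],[0,0,0],[0,0,0],[0,0,0],[0,0,0]],"roll":[4,4,4,4,0]}'
python3 - <<'E'
from h import *
import cv2
print(robot.observe()["torque"])
im=robot.read_camera("side")[:,:,::-1][130:220,240:360]
cv2.imwrite(f"pics/side10.png",cv2.convertScaleAbs(cv2.resize(im,None,fx=6.5,fy=6.5,interpolation=2),alpha=1.3))
E
```

```text
time: 13.4
tool_pos: [0.5629, 0.062, 0.1961]
tool_rot: [-1.57, 0.0, -2.708]
contact_force: [-6.5, -0.7, 10.4]
opening: 0.0204
time: 13.9
tool_pos: [0.5634, 0.0624, 0.196]
tool_rot: [-1.571, 0.001, -2.987]
contact_force: [-6.6, -0.4, 10.2]
opening: 0.0209
[0.28041082 1.11065365 0.17442899]
```

View pics/side10.png

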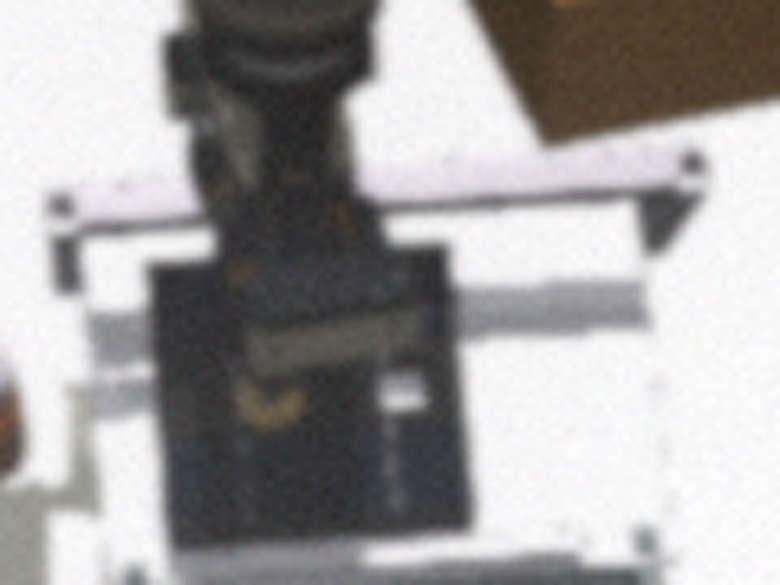

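```bash
for i in 1; do python3 -m crank '{"xyz":[[0,0,0],[0,0,0]],"roll":[4,0]}'; python3 -c "
from cell import robot;print(robot.observe()['torque'],robot.observe()['tool_rot'])"; done;python3 -m crank '{"xyz":[[0,0,0],[0,0,0]],"roll":[4,0]}'; python3 -c "
from cell import robot;print(robot.observe()['torque'],robot.observe()['tool_rot'])"
```

```text
time: 14.15
tool_pos: [0.5636, 0.0624, 0.196]
tool_rot: [-1.571, 0.002, -3.056]
contact_force: [-5.2, 0.5, 10.7]
opening: 0.0217
[0.30386301 0.92327429 0.36261386] [-1.57111567e+00  1.91024237e-03 -3.05585637e+00]
time: 14.35
tool_pos: [0.5641, 0.0625, 0.1962]
tool_rot: [-1.571, 0.003, -3.125]
contact_force: [-3.6, 1.1, 9.1]
opening: 0.0219
[0.37128889 0.6592407  0.45775728] [-1.57130953  0.00316702 -3.1253693 ]
```

```bash
python3 -m crank '{"xyz":[[0,-0.15,0],[0,0,0]],"roll":[-2,0]}'; python3 -m crank '{"xyz":[[0,0,0],[0,0,0],[0,0,0],[0,0,0],[0,0,0],[0,0,0]],"roll":[0,0,0,0,0,0]}' 0 15; python3 -m crank '{"xyz":[[0,-1,0],[0,-2,0],[0,-3,0],[0,-3,0],[0,-3,0],[0,-3,0],[0,-3,0]],"roll":[0,0,0,0,0,0,0]}'
```

```text
time: 14.55
tool_pos: [0.564, 0.0624, 0.1966]
tool_rot: [-1.571, 0.002, -3.089]
contact_force: [-1.2, 1.1, 4.0]
opening: 0.0217
time: 15.15
tool_pos: [0.5634, 0.062, 0.196]
tool_rot: [-1.571, -0.0, -3.09]
contact_force: [0.1, -0.4, -0.8]
opening: 0.0459
time: 15.85
tool_pos: [0.5631, 0.062, 0.3784]
tool_rot: [-1.571, 0.001, -3.09]
contact_force: [0.7, -0.2, -0.7]
opening: 0.046
```

```bash
python3 -m crank '{"xyz":[[0,0,2],[0.5,0,3],[1,0,3],[1,0,3],[1,0,3],[1,0,3],[1,0,3],[1,0,3],[1,0,2],[0,0,0],[0,0,0]],"roll":[0,0,0,0,0,0,0,0,0,0,0]}'
python3 - <<'E'
from h import *
import cv2
im=robot.read_camera("side")[:,:,::-1]; cv2.imwrite("pics/side11f.png",im)
cv2.imwrite(f"pics/side11.png",cv2.resize(im[130:220,240:360],None,fx=6.5,fy=6.5,interpolation=2))
im=robot.read_camera("top")[:,:,::-1];cv2.imwrite("pics/top11f.png",im)
cv2.imwrite(f"pics/top11.png",cv2.convertScaleAbs(cv2.resize(im[90:255,180:320],None,fx=3.6,fy=3.6,interpolation=2),alpha=2))
E
```

```text
time: 16.95
tool_pos: [0.5014, -0.1915, 0.3768]
tool_rot: [-1.571, 0.001, -3.091]
contact_force: [-0.3, 0.5, -0.2]
opening: 0.0457
```

View pics/side11.png

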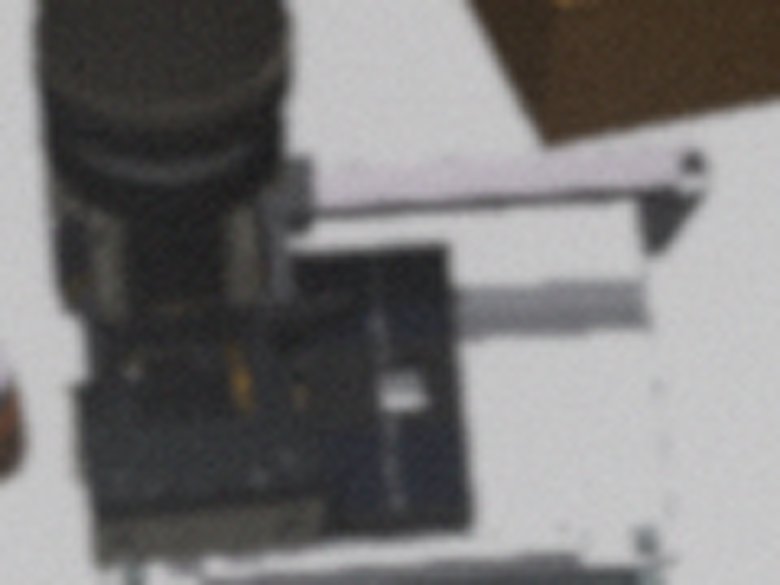

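View pics/top11.png

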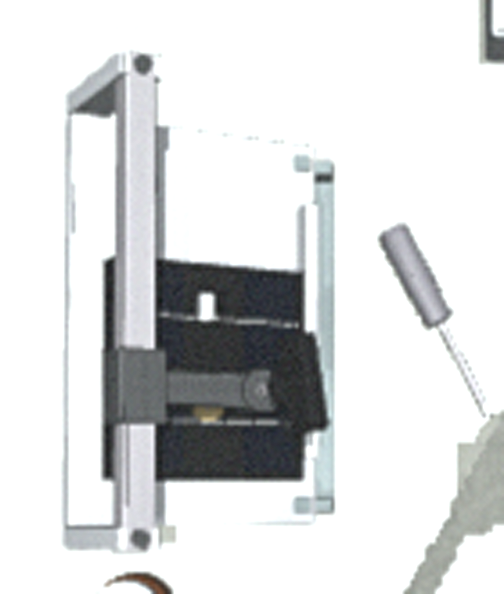

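View pics/side11f.png

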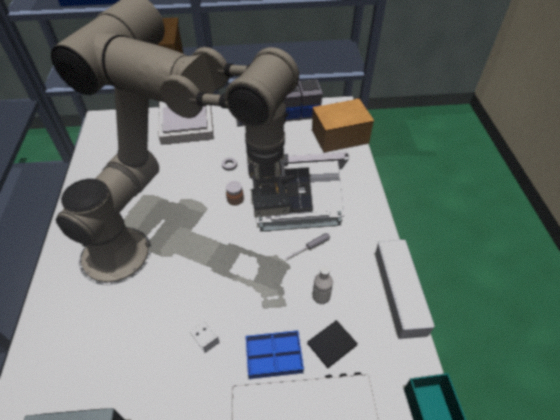

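```bash
python3 -m crank '{"xyz":[[2,0,1],[3,0,1],[3,0,1],[3,0,1],[3,0,2],[2,0,3],[0,0,3],[0,0,3],[0,0,3],[0,0,0],[0,0,0]],"roll":[0,0,0,0,0,0,0,0,0,0,0]}'
python3 - <<'E'
from h import *
import cv2
im=robot.read_camera("side")[:,:,::-1]; cv2.imwrite("pics/side12f.png",im)
cv2.imwrite(f"pics/side12.png",cv2.convertScaleAbs(cv2.resize(im[140:210,250:330],None,fx=8,fy=8,interpolation=2),alpha=1.6))
E
```

```text
time: 18.15
tool_pos: [0.3515, -0.379, 0.3758]
tool_rot: [-1.572, -0.0, -3.089]
contact_force: [0.0, 0.2, 0.4]
opening: 0.0457
```

View pics/side12.png

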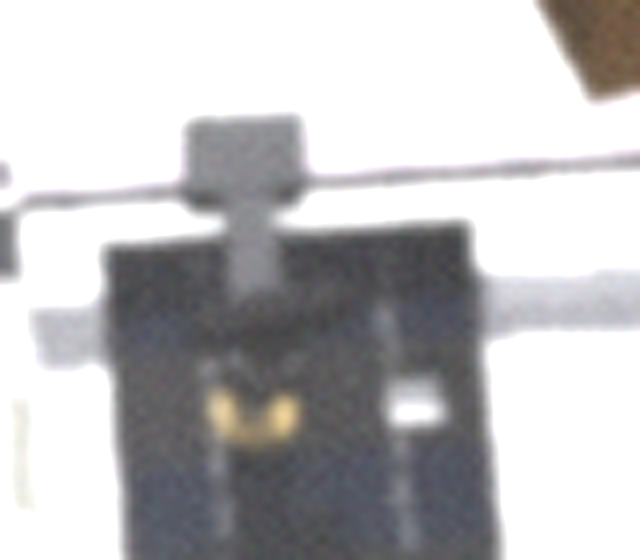

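```bash
python3 -c "
from cell import robot
print(robot.hand_in())"
```

```text
the job is handed in; nothing more can be done
None
```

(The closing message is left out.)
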